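# Index the table, put the nested lids on the tin, lift off the outer lid

## Task

Turn the indexing table by its black peg until its spring plunger drops in between the two pins and locks it; then take the nested pair of lids from the stand by the steel stem (both lids together), lower the pair onto the steel tin and set it down gently so that the white inner lid sits fully home on the rim. The tin is to stand under its inner lid only, so then lift the blue outer lid alone by its yellow collar, level and straight up, until it is well clear of the steel stem, leaving the inner lid undisturbed, the table locked and the other things on the worktop alone. Finish while still holding the outer lid in the air over the tin: do not put it down or let it go.

Things in the scene. Friction and masses are not known exactly. Their poses are not given: they have to be found in the camera images.
- indexer: Indexing table, fixed: dark round base with an aluminium disc (194 mm wide, top 32 mm above the worktop) turning about the vertical axis through this origin, which lies on the worktop under the disc's centre. The brass spring plunger with a red button sits on a grey block on the origin's -x side, reaching 161 mm from the axis, up to 34 mm high.
- turntable (a joint): Disc angle, rad, positive counter-clockwise from above. 0 = locked: nose between the two pins on the rim, tin on the plunger's side. Starts at -1.2 to -0.7; stops at -1.5 and +0.5. Turns lightly; from -0.17 on a pin is pushed past the nose (3 to 5 N at the peg, crest at -0.085; a soft arm must aim past 0); within 0.06 of 0 the spring pulls the disc to 0 and holds it (about 5 N to leave).
- table_axis (a point): Point on the disc's axis at the height of the disc's top.
- peg_top (a point): Centre of the top of the black round peg that stands on the disc: 14 mm thick, its top 45 mm above the disc (77 mm above the worktop), 80 mm from the axis, on the far side of it from the tin. It turns with the disc.
- tin_rim (a point): Centre of the open mouth of the steel tin, level with its rim, 82 mm above the worktop. The tin is fixed on the disc 55 mm from the axis and turns with it; 76 mm outside, 66 mm inside diameter, 50 mm high.
- lid_stand: Black stand with a 108 mm foot and a tube like the tin (76 mm outside, 66 mm inside, rim 30 mm above the worktop), fixed to the worktop. The nested lids start on its rim. Origin on the worktop under its centre.
- inner_lid: White inner lid, 0.08 to 0.14 kg. Origin: centre of the underside of its flange (72 mm wide, 5 mm thick), which rests on the rim (home: origin at tin_rim). Below it a plug 58 mm wide, 8 mm deep. A steel stem, 14 mm thick, rises at its centre to 55 mm above the origin, through the outer lid; its top 24 mm stand free above the yellow collar. Lifting the stem lifts both lids.
- outer_lid: Blue outer lid, 0.08 to 0.13 kg, 91 mm wide, loose over the inner lid. Origin: centre of its plate's underside, nested 5 mm above the inner lid's origin. Plate 4 mm; skirt (85 mm inside) to 17 mm below the origin. Yellow collar, 36 mm outside diameter, 4 to 26 mm above the origin, with a 21 mm through hole for the stem. Raised 50 mm over its nested place it is free of the stem.
- model_blue: Pale blue dental model, 62x72x31 mm, loose on the worktop, a bystander to be left alone. Origin at the centre of its underside.
- model_study: White dental model, 61x72x31 mm, loose on the worktop, a bystander to be left alone. Origin at the centre of its underside.
- model_lower: Cream-coloured dental model, 61x72x31 mm, loose on the worktop, a bystander to be left alone. Origin at the centre of its underside.
- measuring_cup: Clear measuring cup, 51 mm wide, 57 mm high, loose on the worktop, a bystander to be left alone. Origin at the centre of its underside.
There are look-alikes about, which are no part of the job. There is more than one size of the outer_lid; the job needs the smallest. There is more than one size of the lid_stand; the one meant has the size given above.

How it is judged:
By the outcome, as a careful person would: the job done as asked, in the order asked, and still so for the second after the job is handed in, while the arm keeps its last pose, push and grip.
It also fails if it takes over 58 s, if anything falls off the work surface, if the arm or the gripper's body presses on something with over 40 N, if the wrist force passes 120 N, or if a joint passes its speed limit or range.

## Robot

A 7-joint arm with a two-finger parallel gripper is mounted at the origin on a cart in front of the work surface, level with it; the furniture and walls round the work are solid. World frame = base frame: x ahead of the robot, y to its left, z up, the work surface at z = 0. Lengths are in m, angles in rad, forces in N, time in s.
With the tool pointing down it reaches from about 0.4 to 0.875 m from the base axis. Payload 19.3 kg.
Tool frame: the origin (TCP) lies on the centre line of the jaws, within the pads' length; the fingertips stand 14 mm ahead of it and the grasp point (between the pads) lies 5 mm behind it (bot.tip_extent is the distance from the TCP to the fingertips, in m); z points along the fingers, y is the line along which they close (so a half turn about z gives the same grasp; the last joint's range is limited). The gripper opens to 85 mm and grips with 20 to 120 N. Pads are 22 mm wide; open, the fingers measure 114 mm over their backs; the gripper's body (76 mm by 85 mm) begins 54 mm behind the grasp point. The pads swing forward as they close: fully open they stand 13 mm farther back than shut.
Start: joints at [1.2, 0.521, -0.036, 1.599, 0.021, 1.021, -0.113], TCP at [0.185, -0.597, 0.245] pointing down, gripper open.
Joint ranges: [-2.91, 2.91], [-0.3, 2.13], [-1.5, 1.42], [0.17, 2.43], [-1.26, 4.41], [0.16, 1.93], [-2.52, 2.52]. Speed limits (rad/s): [1.89, 1.89, 2.39, 2.39, 3.01, 3.01, 3.01].

## Interface

Orientations are given as [roll, pitch, yaw] about the fixed x, y, z axes, in that order (R = Rz(yaw) Ry(pitch) Rx(roll)).
In Python, from workcell import monitor, grab_frame, camera_model, bot gives the robot as it stands.
- The arm moves only by the tool move_arm, never from a script. Its argument "moves" is a list of rows, each a list of 4 numbers: the shift along the world's x, y, z in mm, then the turn about the world's z in rad. A call has 1 to 12 rows; each row is the pose to reach, as a shift and turn from the pose commanded when the call began; what a row does not reach only later rows make up. A row lasts 1/8 s, in which the tool goes at most 62.5 mm and 10.7 degrees, less where a joint would pass 70% of its speed; a pose out of reach is approached as far as the arm can. A call with a gripper value outside its range is refused whole. "gripper" is the opening, from 0 (shut) to 1 (fully open), set as the call begins (left out, the last holds). The fingers move at their own pace and stop on an object; "newtons" is the grip in N (left out, the last holds). Time passes only in rows, so rows that repeat a pose let the fingers close. It gives the time, the measured TCP pose, the force, the opening and the grip force at its end, in the units of the state.
- monitor.observe(): the state, without advancing time (a new reading comes with each control period).
- grab_frame(name): name is "side" or "top"; returns the picture (420x560x3 uint8, blue, green, red); there is no depth.
- camera_model(name): a dict with "vfov" (degrees; the focal length in pixels is half the picture's height over the tangent of half this angle, whatever the lens; pixels are square), "cx", "cy" (the principal point, pixels), "R" (3x3) and "t" (3): a world point X has camera coordinates R X + t. Camera axes: x right, y down, z forward; pixel columns grow to the right and rows downward; lengths in m; the calibration is good to about 2 mm. A picture is of the moment at which its call begins. camera_model takes no time and is no camera call.
- bot.job_done(): hands the job in; it is judged then, once.
The state is a dict: "clock": time; "qpos": joint angles; "qd": joint speeds; "joint_efforts": joint torques, N m; "position": TCP position; "tool_rot": TCP orientation; "force": force on the tool from outside, world axes, zero at the start; "moment": the same for the moment, N m; "grip_width": finger opening in m; "finger_force": force on a finger pad.
Only numpy, scipy, OpenCV 4.12 (cv2) and the standard library are available. Lean on these libraries where they do the work, as an engineer would, in place of code of your own. Each camera call takes 0.05 s, during which the arm holds its last target. There are 200 camera calls.

## Working session

There is one attempt and no reset: what is moved stays moved. The work goes in short steps, Python scripts to look and compute and a tool call to move; the robot and the scene stay as the last step left them, time stands still between calls to the robot, and variables do not carry over. Pictures are saved under pics/ and viewed, at most 10 in all, crops included, and the job is handed in when it is done.

Besides the shell and the picture viewer there is one more tool, called after ">>>" in YAML: its name, and indented under it one key for each argument. move_arm: Moves the arm, as the interface text tells. Its arguments: {"type":"object","properties":{"moves":{"type":"array","items":{"type":"array","items":{"type":"number"}}},"gripper":{"type":"number"},"newtons":{"type":"number"}},"required":["moves"]}

```bash
mkdir -p pics
cat > h.py <<'E'
import numpy as np, cv2
from workcell import monitor, grab_frame, camera_model, bot
def K(n,shape=(420,560)):
    c=camera_model(n); f=shape[0]/2/np.tan(np.radians(c["vfov"])/2); return c,f
def ray(n,u,v,z):
    c,f=K(n); R=np.array(c["R"]);t=np.array(c["t"])
    o=-R.T@t; d=R.T@np.array([(u-c["cx"])/f,(v-c["cy"])/f,1]); s=(z-o[2])/d[2]; return o+s*d
def proj(n,X):
    c,f=K(n); p=np.array(c["R"])@np.array(X)+np.array(c["t"]); return np.array([f*p[0]/p[2]+c["cx"],f*p[1]/p[2]+c["cy"]])
E
python3 - <<'E'
from h import *
for n in("side","top"):
    im=grab_frame(n); cv2.imwrite(f"pics/{n}0.png",im)
    c,f=K(n); print(n,f,c, -np.array(c["R"]).T@np.array(c["t"]))
print(monitor.observe())
E
```

```text
side 505.19657684808084 {'vfov': 45.14333601630438, 'cx': 271.950056913665, 'cy': 219.1574547269388, 'R': array([[-0.96427635, -0.26436536,  0.01679519],
       [-0.17627531,  0.59305551, -0.78562853],
       [ 0.19773249, -0.76052359, -0.61847048]]), 't': array([0.54325372, 0.18295062, 1.50117939])} [0.25926446 1.17679993 1.06304233]
top 522.0023282151521 {'vfov': 43.829555682446255, 'cx': 279.1705020969849, 'cy': 204.91527726516156, 'R': array([[ 1.84481248e-02, -9.99827113e-01,  2.32593499e-03],
       [-9.85452781e-01, -1.85758904e-02, -1.68931207e-01],
       [ 1.68945208e-01,  8.24364886e-04, -9.85625100e-01]]), 't': array([-0.03018069,  0.54901693,  1.46388454])} [ 0.29427077 -0.02118377  1.53565763]
{'clock': 0.1, 'qpos': array([ 1.19979587,  0.52197281, -0.03631212,  1.59989216,  0.02121604,
        1.02110961, -0.11277221]), 'qd': array([-0.0005834 , -0.00123292,  0.0002898 , -0.00171088,  0.00012836,
        0.00235737,  0.00064673]), 'joint_efforts': array([ 3.02646251e-03, -9.28496718e+01,  1.98368356e+00, -3.70533872e+01,
        1.80785009e-02,  5.29583966e-03, -5.55402312e-05]), 'position': array([ 0.18505837, -0.59669979,  0.24479307]), 'tool_rot': array([-3.14060009e+00,  8.95970961e-05,  3.00811363e-01]), 'force': array([ 0.40732797, -0.72367029,  0.72970679]), 'moment': array([-1.30739971e-02, -1.38752832e-02,  1.82768990e-05]), 'finger_force': 0.0, 'grip_width': 0.08582587753228943}
```

View pics/top0.png

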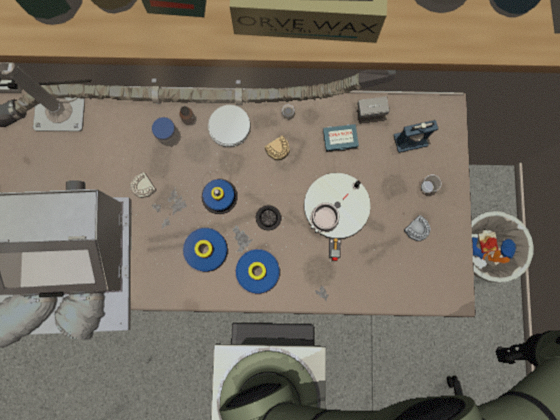

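View pics/side0.png

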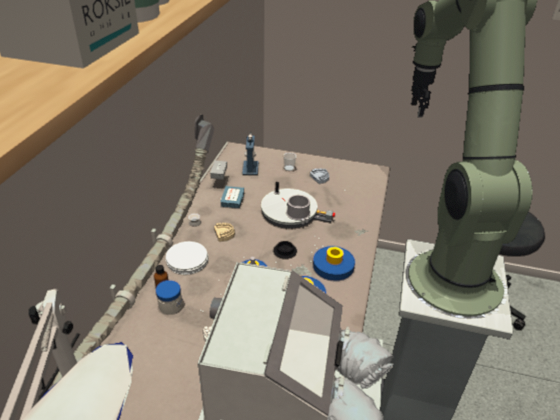

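Candidates in the top view are the small blue lid with the steel stem at (219,196), larger blue lids at (205,249) and (257,271), and an empty small black stand at (268,217). I choose (219,196): it is the smallest and has the stem. The table is at (337,205), the peg at (357,184), the tin at (325,217) and the plunger at (335,250).

Run:
```python
from h import *
im=cv2.imread("pics/top0.png"); sd=cv2.imread("pics/side0.png")
a=cv2.resize(im[165:265,180:280],(400,400),interpolation=cv2.INTER_CUBIC)
b=cv2.resize(im[165:265,290:390],(400,400),interpolation=cv2.INTER_CUBIC)
c=cv2.resize(sd[165:240,235:360],(500,300),interpolation=cv2.INTER_CUBIC)[:200,:400]
d=cv2.resize(sd[225:300,215:340],(500,300),interpolation=cv2.INTER_CUBIC)[:200,:400]
cv2.imwrite("pics/crop.png",np.vstack([np.hstack([a,b]),np.hstack([c,d])]))
hsv=cv2.cvtColor(im,cv2.COLOR_BGR2HSV)
def blobs(m,name,z,roi):
    x0,y0,x1,y1=roi; k=np.zeros_like(m); k[y0:y1,x0:x1]=m[y0:y1,x0:x1]
    cs,_=cv2.findContours(k,cv2.RETR_EXTERNAL,cv2.CHAIN_APPROX_NONE)
    for q in cs:
        if len(q)<5: continue
        e=cv2.fitEllipse(q)
        if cv2.contourArea(q)<8: continue
        print(name,np.round(e[0],1),np.round(e[1],1),cv2.contourArea(q),np.round(ray("top",*e[0],z),4), "mm dia",np.round(np.array(e[1])/522*(1.5357-z)*1000))
roi=(180,160,290,300)
blobs(cv2.inRange(hsv,(100,100,40),(130,255,255)),"blue",.03,roi)
blobs(cv2.inRange(hsv,(20,120,120),(35,255,255)),"yellow",.061,roi)
roi=(290,160,390,270)
blobs(cv2.inRange(hsv,(0,0,150),(180,60,255)),"disc",.032,roi)
blobs(cv2.inRange(hsv,(0,0,0),(180,255,60)),"dark",.077,roi)
m=cv2.inRange(hsv,(0,130,100),(8,255,255))|cv2.inRange(hsv,(172,130,100),(180,255,255))
blobs(m,"red",.034,roi)
```

```text
blue [257.1 271. ] [42.3 42.7] 1417.5 [0.3591 0.0398 0.03  ] mm dia [122. 123.]
blue [204.9 249.3] [42.  42.4] 1395.5 [0.4185 0.1918 0.03  ] mm dia [121. 122.]
blue [218.3 194.6] [29.7 30.4] 705.5 [0.5798 0.1594 0.03  ] mm dia [86. 88.]
yellow [256.8 270.4] [16.3 16.8] 213.5 [0.3594 0.0392 0.061 ] mm dia [46. 48.]
yellow [203.1 248.2] [16.3 16.5] 209.5 [0.4188 0.1927 0.061 ] mm dia [46. 47.]
yellow [217.1 192.8] [11.  11.3] 96.0 [0.5791 0.1592 0.061 ] mm dia [31. 32.]
disc [334.9 252.8] [5.4 7.2] 25.5 [ 0.4153 -0.1828  0.032 ] mm dia [15. 21.]
disc [298.1 251. ] [22.4 35.7] 433.5 [ 0.4186 -0.077   0.032 ] mm dia [ 64. 103.]
disc [295.9 200.8] [ 8.7 12.8] 27.0 [ 0.5651 -0.0687  0.032 ] mm dia [25. 37.]
disc [336.7 203.8] [60.7 66.9] 3135.5 [ 0.5585 -0.1881  0.032 ] mm dia [175. 193.]
disc [297.2 182.1] [17.7 20.6] 136.5 [ 0.6212 -0.0718  0.032 ] mm dia [51. 59.]
dark [324.  218.8] [23.5 27.3] 9.5 [ 0.5071 -0.1473  0.077 ] mm dia [66. 76.]
dark [356.6 184.2] [3.7 6.7] 16.0 [ 0.6086 -0.2399  0.077 ] mm dia [10. 19.]
red [334.5 258.5] [3.2 5.1] 11.0 [ 0.3986 -0.1815  0.034 ] mm dia [ 9. 15.]
```

View pics/crop.png

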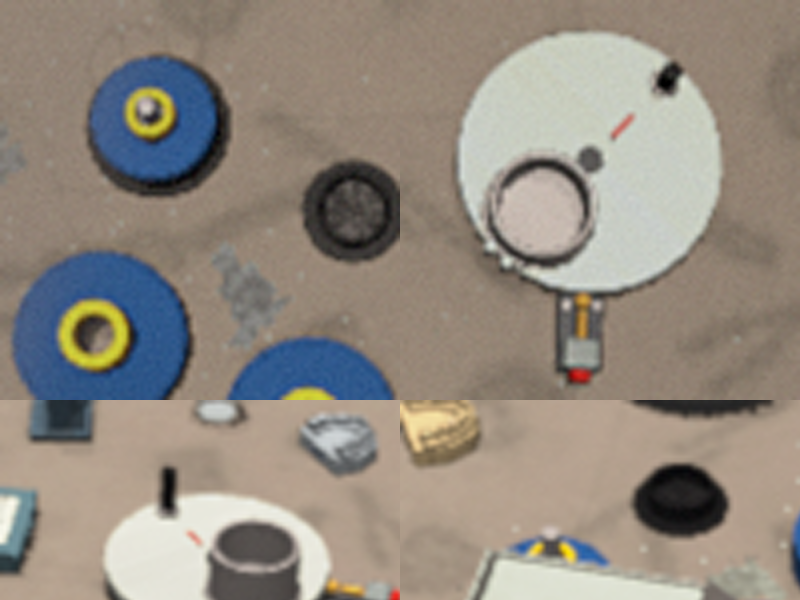

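The crop shows the small blue lid with the bright stem in its collar at crop (149,108). The tin mouth is at crop (541,210), the disc hub at (590,158), the peg top near (672,74) and the plunger with red button at (580,376). In the lower-left panel, the side view shows the peg top at (168,470) and the tin rim at (253,550).

Run:
```python
from h import *
im=cv2.imread("pics/top0.png"); hsv=cv2.cvtColor(im,cv2.COLOR_BGR2HSV)
m=cv2.inRange(hsv,(0,0,150),(180,60,255)); k=np.zeros_like(m); k[165:242,300:375]=m[165:242,300:375]
cs,_=cv2.findContours(k,cv2.RETR_EXTERNAL,cv2.CHAIN_APPROX_NONE); q=max(cs,key=cv2.contourArea)
h=cv2.convexHull(q); (u,v),r=cv2.minEnclosingCircle(h); e=cv2.fitEllipse(h); print("disc",u,v,r,e, ray("top",u,v,.032),ray("top",*e[0],.032))
T=lambda x,y,z:ray("top",290+(x-400)/4-.4,165+y/4-.4,z)
L=lambda x,y,z:ray("top",180+x/4-.4,165+y/4-.4,z)
S=lambda x,y,z:ray("side",235+x/4-.4,165+(y-400)/4-.4,z)
A=T(590,158,.032); tin=T(541,210,.082); peg=T(672,74,.077); btn=T(580,376,.03)
print("hub",A,"tin",tin,"peg",peg,"btn",btn)
tS=S(253,550,.082);pS=S(168,470,.077); print("side tin",tS,"peg",pS)
for t,p in((tin,peg),(tS,pS)):
    print("tin-peg dist(135)",np.linalg.norm((t-p)[:2]),"axis est",(t+(p-t)*55/135)[:2],"dir",np.degrees(np.arctan2(*(p-t)[1::-1])))
print("stem",L(148,108,.085),"collar",L(150,112,.061))
side=cv2.imread("pics/side0.png"); print("side proj of stem top",proj("side",[.579,.159,.085]),"peg",proj("side",peg),"tin",proj("side",tin))
```

```text
disc 336.4622497558594 203.0 34.680118560791016 ((336.6799621582031, 204.34890747070312), (65.32599639892578, 67.61544036865234), 116.55400085449219) [ 0.56085324 -0.18737984  0.032     ] [ 0.55686047 -0.18801608  0.032     ]
hub [ 0.55762234 -0.18924455  0.032     ] tin [ 0.51107366 -0.14916182  0.082     ] peg [ 0.61173555 -0.24279828  0.077     ] btn [ 0.39871151 -0.18222843  0.03      ]
side tin [ 0.51527641 -0.14119737  0.082     ] peg [ 0.61413351 -0.24146235  0.077     ]
tin-peg dist(135) 0.13747945772052086 axis est [ 0.55208406 -0.18731   ] dir -42.929205369220334
tin-peg dist(135) 0.14080408312377773 axis est [ 0.55555152 -0.18204607] dir -45.40509948711958
stem [0.57782871 0.15784956 0.085     ] collar [0.57961696 0.15926025 0.061     ]
side proj of stem top [252.44915526 257.13183952] peg [277.36403366 182.00527916] tin [299.63725572 200.94513331]
```

>>> move_arm:
  moves:
    - [30, 25, 0, -0.08]
    - [70, 58, 0, -0.18]
    - [115, 95, 0, -0.3]
    - [160, 132, 0, -0.42]
    - [205, 169, 0, -0.54]
    - [250, 206, 0, -0.66]
    - [295, 243, 0, -0.78]
    - [340, 280, 0, -0.9]
    - [380, 313, -20, -1.0]
    - [410, 338, -50, -1.07]
    - [429, 354, -80, -1.07]
    - [429, 354, -95, -1.07]
  gripper: 1
  newtons: 30

```text
clock: 1.6
position: [0.6147, -0.2406, 0.148]
tool_rot: [3.141, 0.002, -0.766]
force: [-0.7, 0.3, -0.3]
grip_width: 0.0851
finger_force: 0.0
```

>>> move_arm:
  moves:
    - [0, -1, -30, 0]
    - [0, -2, -65, 0]
    - [0, -2, -88, 0]
    - [0, -2, -88, 0]

```text
clock: 2.1
position: [0.6127, -0.2455, 0.061]
tool_rot: [3.14, 0.002, -0.77]
force: [-0.7, -0.1, -0.0]
grip_width: 0.0856
finger_force: 0.0
```

>>> move_arm:
  moves:
    - [0, 0, 0, 0]
    - [0, 0, 0, 0]
    - [0, 0, 0, 0]
    - [0, 0, 0, 0]
    - [0, 0, 0, 0]
    - [0, 0, 0, 0]
  gripper: 0
  newtons: 30

```text
clock: 2.85
position: [0.6144, -0.2449, 0.0628]
tool_rot: [-3.141, -0.001, -0.769]
force: [-0.3, 1.0, 5.9]
grip_width: 0.0129
finger_force: 29.2
```

>>> move_arm:
  moves:
    - [4, 5, 0, 0.08]
    - [9, 10.5, 0, 0.17]
    - [12.5, 16.5, 0, 0.26]
    - [15.6, 22.5, 0, 0.34]
    - [18.3, 29, 0, 0.43]
    - [20.4, 35.6, 0, 0.52]
    - [21.4, 39.5, 0, 0.57]
    - [22.2, 43.5, 0, 0.62]
    - [22.7, 47, 0, 0.66]
    - [23, 51, 0, 0.7]
    - [23.1, 53.5, 0, 0.74]
    - [23.1, 53.5, 0, 0.74]

```text
clock: 4.35
position: [0.6369, -0.1916, 0.0628]
tool_rot: [3.141, 0.001, -0.029]
force: [-4.5, -0.6, 9.4]
grip_width: 0.0128
finger_force: 30.1
```

>>> move_arm:
  moves:
    - [0, 2, 0, 0]
    - [0, 2, 0, 0]

```text
clock: 4.6
position: [0.6369, -0.1909, 0.0628]
tool_rot: [3.14, 0.0, -0.03]
force: [-3.6, -5.3, 7.0]
grip_width: 0.0128
finger_force: 29.9
```

>>> move_arm:
  moves:
    - [0, 0, 0, 0]
    - [0, 0, 0, 0]
    - [0, 0, 0, 0]
    - [0, 0, 0, 0]
    - [0, 0, 0, 0]
  gripper: 1

```text
clock: 5.22
position: [0.6372, -0.1894, 0.0622]
tool_rot: [-3.142, 0.0, -0.029]
force: [0.0, -0.3, -0.0]
grip_width: 0.0853
finger_force: 0.0
```

>>> move_arm:
  moves:
    - [0, 0, 25, 0]
    - [0, 0, 65, 0]
    - [0, 0, 115, 0]
    - [-20, 30, 140, 0.1]
    - [-35, 70, 160, 0.2]
    - [-50, 120, 160, 0.3]
    - [-55, 170, 160, 0.4]
    - [-58, 220, 160, 0.4]
    - [-58, 270, 160, 0.4]
    - [-58, 310, 150, 0.4]
    - [-59, 340, 140, 0.4]
    - [-59, 348, 130, 0.4]

```text
clock: 6.72
position: [0.5779, 0.1607, 0.1919]
tool_rot: [-3.141, -0.0, 0.373]
force: [-0.7, -0.5, -0.2]
grip_width: 0.0854
finger_force: 0.0
```

Run:
```python
from h import *
t=grab_frame("top"); s=grab_frame("side")
b=cv2.resize(t[165:265,290:390],(400,400),interpolation=cv2.INTER_CUBIC)
c=cv2.resize(s[165:265,235:335],(400,400),interpolation=cv2.INTER_CUBIC)
cv2.imwrite("pics/c1.png",np.hstack([b,c])); cv2.imwrite("pics/t1.png",t); cv2.imwrite("pics/s1.png",s)
print(monitor.observe())
```

```text
{'clock': 6.825, 'qpos': array([-0.19276341,  0.55051421, -0.25036717,  1.71261906,  0.16593473,
        0.90079022, -1.71023546]), 'qd': array([ 0.03051053, -0.02002533,  0.0137616 , -0.00718817, -0.00047479,
        0.01786932,  0.01850541]), 'joint_efforts': array([-2.55905226e+00, -9.11400676e+01, -3.77472505e+00, -3.38556147e+01,
        4.98561328e-02, -4.98153325e-01, -4.94164769e-01]), 'position': array([0.57772183, 0.15878031, 0.19127007]), 'tool_rot': array([-3.14150422e+00,  1.56003532e-03,  3.71749340e-01]), 'force': array([ 0.37121352, -0.17548949,  0.08764258]), 'moment': array([-0.01794831,  0.03979037, -0.03514165]), 'finger_force': 0.0, 'grip_width': 0.08535839776837462}
```

View pics/c1.png

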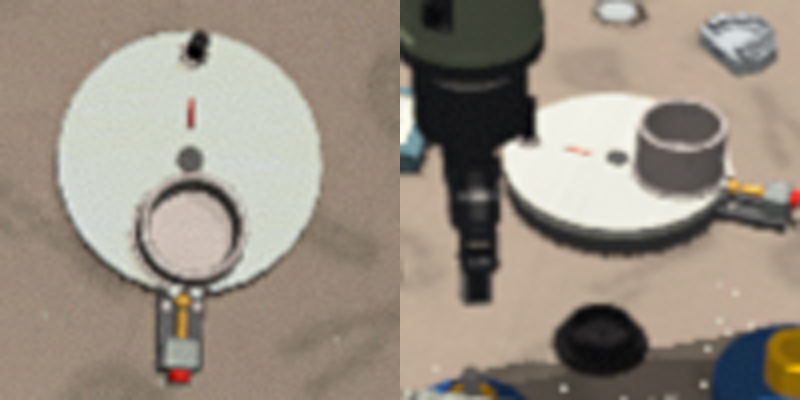

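The table is locked: the nose sits between the two rim pins at crop (182,292), and the red mark and the tin line up with the plunger. The tin mouth is at crop (190,231).

Run:
```python
from h import *
im=cv2.imread("pics/t1.png"); s=cv2.imread("pics/s1.png")
T=lambda x,y,z:ray("top",290+x/4-.4,165+y/4-.4,z)
S=lambda x,y,z:ray("side",235+(x-400)/4-.4,165+y/4-.4,z)
print("tin top",T(190,231,.082),"side",S(682,125,.082)," hub",T(190,158,.032),"btn",T(178,377,.032),S(796,199,.03))
b=cv2.imread("pics/top0.png"); g=cv2.resize(b[180:210,205:235],(240,240),interpolation=cv2.INTER_CUBIC)
h=cv2.cvtColor(g,cv2.COLOR_BGR2HSV); m=cv2.inRange(h,(20,110,90),(36,255,255))
cs,_=cv2.findContours(m,cv2.RETR_CCOMP,cv2.CHAIN_APPROX_NONE)
for q in cs:
    if cv2.contourArea(q)<100: continue
    e=cv2.fitEllipse(q); p=(205+e[0][0]/8-.44,180+e[0][1]/8-.44); print(p,np.array(e[1])/8,ray("top",*p,.061),ray("top",*p,.085))
```

```text
tin top [ 0.49681087 -0.1836405   0.082     ] side [ 0.49998458 -0.1825785   0.082     ]  hub [ 0.55762234 -0.18924455  0.032     ] btn [ 0.39782998 -0.18057856  0.032     ] [ 0.39792816 -0.17769037  0.03      ]
(217.07174449920655, 192.87288242340088) [12.03780842 12.32293701] [0.57881617 0.15931069 0.061     ] [0.5741852  0.15637315 0.085     ]
(216.60742622375489, 192.1837154006958) [6.71169996 7.41414356] [0.58080973 0.16072395 0.061     ] [0.57614632 0.15776341 0.085     ]
```

>>> move_arm:
  moves:
    - [1, 0.5, -40, 0]
    - [1, 0.5, -80, 0]
    - [1, 0.5, -105, 0]
    - [1, 0.5, -112, 0]
    - [1, 0.5, -112, 0]

```text
clock: 7.45
position: [0.5796, 0.1583, 0.0808]
tool_rot: [3.141, -0.0, 0.37]
force: [-0.0, 0.2, -0.1]
grip_width: 0.0855
finger_force: 0.0
```

Run:
```python
from h import *
print(bot.tip_extent, monitor.observe()["position"])
t=grab_frame("top"); s=grab_frame("side")
b=cv2.resize(t[145:245,170:270],(400,400),interpolation=cv2.INTER_CUBIC)
c=cv2.resize(s[195:295,205:305],(400,400),interpolation=cv2.INTER_CUBIC)
cv2.imwrite("pics/c2.png",np.hstack([b,c]))
```

```text
0.014 [0.57964142 0.15834888 0.08083913]
```

View pics/c2.png

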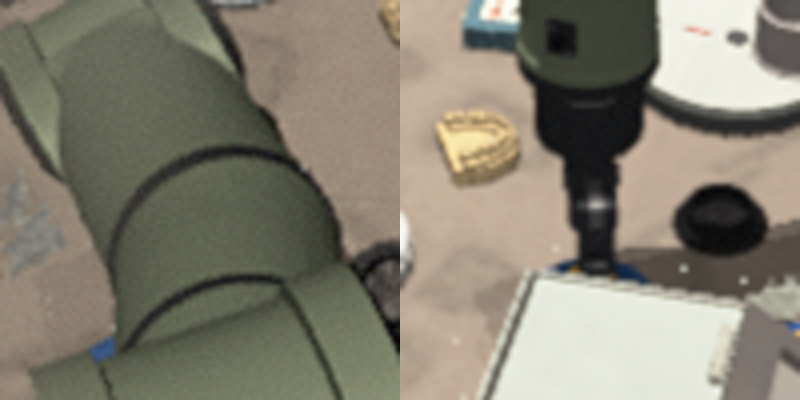

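The side view shows the open fingers lined up over the blue lid at crop (598,268). The top view is hidden by the arm. Closing on the stem next.

>>> move_arm:
  moves:
    - [0, 0, -1.5, 0]
    - [0, 0, -1.5, 0]
    - [0, 0, -1.5, 0]
    - [0, 0, -1.5, 0]
    - [0, 0, -1.5, 0]
    - [0, 0, -1.5, 0]
  gripper: 0
  newtons: 40

```text
clock: 8.3
position: [0.5793, 0.1591, 0.0788]
tool_rot: [-3.142, -0.0, 0.371]
force: [-0.7, 0.1, 2.0]
grip_width: 0.0125
finger_force: 39.0
```

>>> move_arm:
  moves:
    - [0, 0, 3, 0]
    - [0, 0, 8, 0]
    - [0, 0, 16, 0]
    - [0, 0, 30, 0]
    - [0, 0, 50, 0]
    - [0, 0, 75, 0]
    - [0, 0, 100, 0]
    - [0, 0, 120, 0]
    - [0, 0, 130, 0]
    - [0, 0, 130, 0]
    - [0, 0, 130, 0]
    - [0, 0, 130, 0]

```text
clock: 9.8
position: [0.579, 0.159, 0.2081]
tool_rot: [-3.142, 0.001, 0.371]
force: [1.0, -0.3, -1.6]
grip_width: 0.0124
finger_force: 39.0
```

>>> move_arm:
  moves:
    - [-3, -12, 0, 0]
    - [-9, -38, 0, 0]
    - [-17, -75, 0, 0]
    - [-26, -113, 0, 0]
    - [-35, -153, 0, 0]
    - [-44, -193, 0, 0]
    - [-53, -233, 0, 0]
    - [-62, -271, 0, 0]
    - [-69, -304, 0, 0]
    - [-75, -329, 0, 0]
    - [-78, -342, 0, 0]
    - [-78, -344, 0, 0]

```text
clock: 11.3
position: [0.5009, -0.1855, 0.2087]
tool_rot: [-3.142, 0.0, 0.37]
force: [0.6, 0.6, -3.2]
grip_width: 0.0125
finger_force: 39.1
```

>>> move_arm:
  moves:
    - [0, 0, -10, 0]
    - [0, 0, -25, 0]
    - [0, 0, -40, 0]
    - [0, 0, -50, 0]
    - [0, 0, -55, 0]
    - [0, 0, -55, 0]

```text
clock: 12.05
position: [0.5012, -0.1849, 0.1536]
tool_rot: [-3.141, 0.0, 0.371]
force: [-0.0, 0.2, -3.0]
grip_width: 0.0123
finger_force: 39.1
```

Run:
```python
from h import *
o=monitor.observe(); p=o["position"]; print(p,o["force"])
t=grab_frame("top"); s=grab_frame("side")
b=cv2.resize(t[165:265,290:390],(400,400),interpolation=cv2.INTER_CUBIC)
c=cv2.resize(s[140:240,245:345],(400,400),interpolation=cv2.INTER_CUBIC)
cv2.imwrite("pics/c3.png",np.hstack([b,c]))
# predicted pixels for skirt centre/tin if at TCP
for n,z in(("tin",.082),("plate top",p[2]-.0488+.009)): print(n,proj("side",[p[0],p[1],z]))
```

```text
[ 0.50123332 -0.18486782  0.15355629] [-0.02726629  0.2187787  -3.04183761]
tin [304.88199172 195.40580183]
plate top [305.43046529 187.58166517]
```

View pics/c3.png

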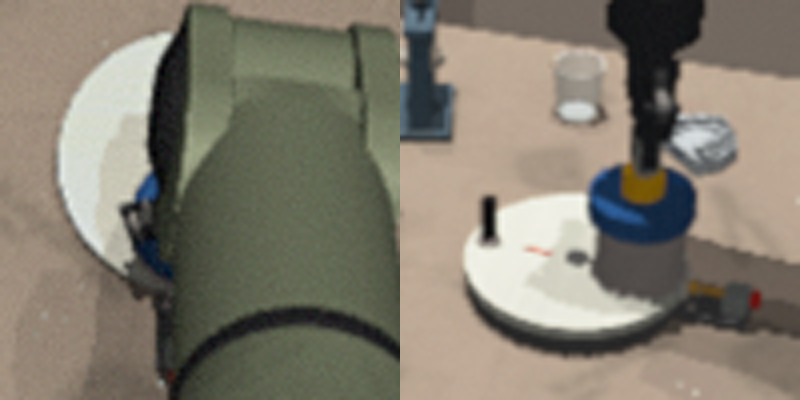

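The lid looks centred over the tin in the side view: the lid spans crop x 588–696 and the tin about 594–688. Lowering in small steps.

>>> move_arm:
  moves:
    - [0, 0, -4, 0]
    - [0, 0, -8, 0]
    - [0, 0, -12, 0]
    - [0, 0, -15, 0]
    - [0, 0, -17, 0]
    - [0, 0, -19, 0]
    - [0, 0, -20, 0]
    - [0, 0, -20, 0]

```text
clock: 13.15
position: [0.5013, -0.1849, 0.1338]
tool_rot: [-3.142, -0.0, 0.371]
force: [0.2, 0.7, -2.1]
grip_width: 0.0125
finger_force: 39.1
```

>>> move_arm:
  moves:
    - [0, 0, -0.7, 0]
    - [0, 0, -1.4, 0]
    - [0, 0, -2.1, 0]
    - [0, 0, -2.6, 0]
    - [0, 0, -3, 0]
    - [0, 0, -3, 0]

```text
clock: 13.9
position: [0.5012, -0.1849, 0.1308]
tool_rot: [-3.142, 0.0, 0.371]
force: [-0.5, 1.2, -0.3]
grip_width: 0.0126
finger_force: 39.3
```

>>> move_arm:
  moves:
    - [0, 0, -0.5, 0]
    - [0, 0, -1, 0]
    - [0, 0, -1, 0]
    - [0, 0, -1, 0]

```text
clock: 14.4
position: [0.5013, -0.185, 0.1307]
tool_rot: [3.141, -0.0, 0.371]
force: [-6.6, 1.8, 19.1]
grip_width: 0.0123
finger_force: 41.4
```

>>> move_arm:
  moves:
    - [0, 0, 0.8, 0]
    - [0, 0, 0.8, 0]

```text
clock: 14.65
position: [0.5013, -0.185, 0.1308]
tool_rot: [3.141, -0.0, 0.371]
force: [-1.1, 0.3, 5.5]
grip_width: 0.0122
finger_force: 39.9
```

>>> move_arm:
  moves:
    - [0, 0, 0, 0]
    - [0, 0, 0, 0]
    - [0, 0, 0, 0]
    - [0, 0, 0, 0]
    - [0, 0, 0, 0]
    - [0, 0, 0, 0]
  gripper: 1

```text
clock: 15.4
position: [0.5013, -0.185, 0.1306]
tool_rot: [-3.142, -0.0, 0.371]
force: [0.3, -0.2, 0.2]
grip_width: 0.0852
finger_force: 0.0
```

Run:
```python
from h import *
o=monitor.observe(); p=o["position"]; print(p,o["force"])
s=grab_frame("side")
c=cv2.resize(s[150:230,260:350],(720,600)[:2] if 0 else (675,600),interpolation=cv2.INTER_CUBIC)
cv2.imwrite("pics/c4.png",c)
for x in([.5013,-.185,.113],[.5013,-.185,.137],[.5013,-.185,.082]): print(x,(proj("side",x)-[260,150])*7.5+3)
```

```text
[ 0.50127122 -0.18495718  0.1305865 ] [ 0.34452545 -0.24728708  0.18475376]
[0.5013, -0.185, 0.113] [343.54576057 286.0876696 ]
[0.5013, -0.185, 0.137] [346.71659822 240.84235836]
[0.5013, -0.185, 0.082] [339.53251787 343.35342583]
```

View pics/c4.png

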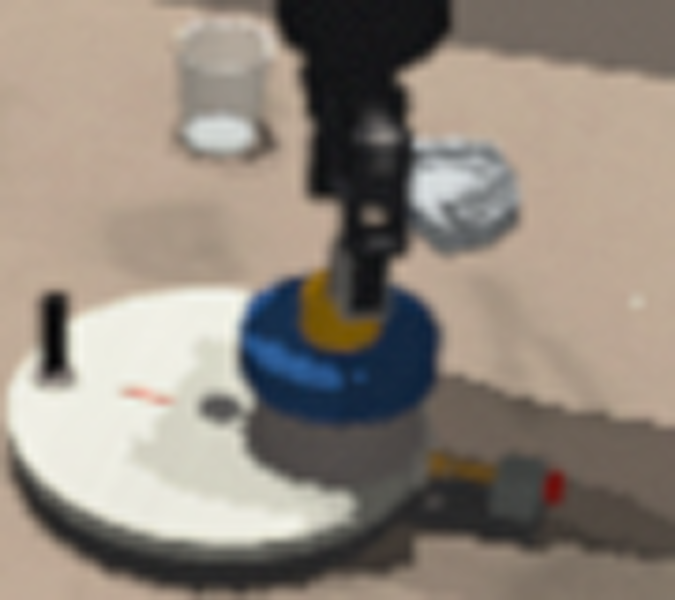

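The lids sit level on the tin. The collar is at crop (343,310), matching the prediction at x≈343, and the open fingers are clear of it. Going down to the collar.

>>> move_arm:
  moves:
    - [0, 0, -6, 0]
    - [0, 0, -13, 0]
    - [0, 0, -20, 0]
    - [0, 0, -23.5, 0]
    - [0, 0, -23.5, 0]

```text
clock: 16.08
position: [0.5011, -0.1849, 0.1067]
tool_rot: [-3.141, 0.0, 0.371]
force: [-0.9, 0.2, 0.8]
grip_width: 0.0853
finger_force: 0.0
```

>>> move_arm:
  moves:
    - [0, 0, 0, 0]
    - [0, 0, 0, 0]
    - [0, 0, 0, 0]
    - [0, 0, 0, 0]
    - [0, 0, 0, 0]
    - [0, 0, 0, 0]
  gripper: 0
  newtons: 35

```text
clock: 16.82
position: [0.5014, -0.1851, 0.1075]
tool_rot: [3.141, -0.0, 0.37]
force: [-0.9, -0.4, 6.4]
grip_width: 0.0346
finger_force: 34.3
```

Gripped at 34.6 mm, which matches the collar. Lifting slowly and straight.

>>> move_arm:
  moves:
    - [0, 0, 1, 0]
    - [0, 0, 2, 0]
    - [0, 0, 3.5, 0]
    - [0, 0, 5.5, 0]
    - [0, 0, 8, 0]
    - [0, 0, 11, 0]
    - [0, 0, 14, 0]
    - [0, 0, 14, 0]

```text
clock: 17.82
position: [0.5014, -0.185, 0.1214]
tool_rot: [3.141, -0.0, 0.371]
force: [-0.1, 0.4, -1.2]
grip_width: 0.034
finger_force: 34.9
```

>>> move_arm:
  moves:
    - [0, 0, 4, 0]
    - [0, 0, 9, 0]
    - [0, 0, 15, 0]
    - [0, 0, 22, 0]
    - [0, 0, 29, 0]
    - [0, 0, 36, 0]
    - [0, 0, 43, 0]
    - [0, 0, 50, 0]
    - [0, 0, 56, 0]
    - [0, 0, 60, 0]
    - [0, 0, 62, 0]
    - [0, 0, 62, 0]

```text
clock: 19.32
position: [0.5012, -0.1849, 0.1831]
tool_rot: [-3.142, 0.0, 0.371]
force: [0.6, 0.1, -1.2]
grip_width: 0.0343
finger_force: 34.9
```

Run:
```python
from h import *
o=monitor.observe(); p=o["position"]; print(p,o["force"],o["grip_width"],o["finger_force"])
s=grab_frame("side")
c=cv2.resize(s[130:230,245:355],(660,600),interpolation=cv2.INTER_CUBIC)
cv2.imwrite("pics/c5.png",c)
```

```text
[ 0.50122752 -0.18493404  0.18308663] [ 0.61320771  0.10839711 -1.2252792 ] 0.03432441079284894 34.92864355444908
```

View pics/c5.png

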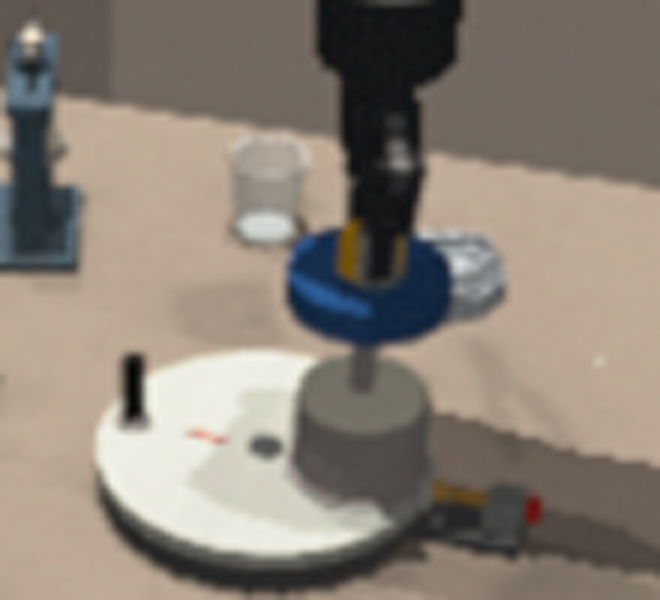

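The inner lid is seated level on the tin at crop (362,395) with its stem upright. The blue lid is level above it at (368,285), and the table is still locked. I'll raise a little more for clearance, then hand in.

>>> move_arm:
  moves:
    - [0, 0, 4, 0]
    - [0, 0, 10, 0]
    - [0, 0, 16, 0]
    - [0, 0, 20, 0]
    - [0, 0, 20, 0]
    - [0, 0, 20, 0]

```text
clock: 20.12
position: [0.5012, -0.1849, 0.203]
tool_rot: [-3.141, 0.0, 0.371]
force: [-0.8, 0.1, -1.0]
grip_width: 0.0341
finger_force: 34.9
```

Run:
```python
from h import *
o=monitor.observe(); print(o["position"],o["force"],o["grip_width"]); print(bot.job_done())
```

```text
[ 0.50118061 -0.18491335  0.20299757] [-0.80356266  0.08647845 -0.95156566] 0.034126431144232076
the job is handed in; nothing more can be done
None
```

I handed the job in at about 20 s: the table is locked, the inner lid sits home on the tin, and the arm is holding the blue outer lid level over the tin, well clear of the stem.

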